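# Clamp a walnut blank in the bench cam clamp

## Robot

A 6-joint arm with a two-finger parallel gripper is mounted at the origin on a cart in front of the work surface, level with it; the furniture and walls round the work are solid. World frame = base frame: x ahead of the robot, y to its left, z up, the work surface at z = 0. Lengths are in m, angles in rad, forces in N, time in s.
With the tool pointing down it reaches from about 0.35 to 0.975 m from the base axis. Payload 4.9 kg.
Tool frame: the origin (TCP) lies between the finger pads, 19 mm behind the fingertips; this is the grasp point; z points along the fingers, y is the line along which they close (so a half turn about z gives the same grasp; the last joint's range is limited). The gripper opens to 85 mm and grips with 20 to 120 N. Pads are 22 mm wide; open, the fingers measure 114 mm over their backs; the gripper's body (76 mm by 85 mm) begins 54 mm behind the grasp point. The pads swing forward as they close: fully open they stand 13 mm farther back than shut.
Start: joints at [-1.33, 0.053, 1.613, -0, 1.476, -0.119], TCP at [0.22, -0.585, 0.25] pointing down, gripper open.
Joint ranges: [-3.01, 3.01], [-1.01, 2.22], [0.06, 2.58], [-1.02, 4.17], [0.09, 2.62], [-3.14, 3.14]. Speed limits (rad/s): [2.57, 2.57, 3.14, 3.14, 3.14, 3.14].

## Interface

Orientations are given as a rotation vector (axis times angle).
In Python, from station import ctrl, optics gives the robot as it stands.
- The arm moves only by the shell command python3 -m handwheel 'ROWS' [OPENING] [FORCE]. ROWS is JSON, a list of rows, each an object of numbers: "tx", "ty", "tz": the shift along the tool's x, y, z in mm; "roll": the turn about the tool's z in rad. A call has 1 to 12 rows; each row shifts and turns the commanded pose from where the row before left it, along the tool's axes as they then stand; what a row does not reach is not made up. A row lasts 1/12 s, in which the tool goes at most 41.7 mm and 7.16 degrees, less where a joint would pass 70% of its speed; a pose out of reach is approached as far as the arm can. A call with a gripper value outside its range is refused whole. OPENING is the finger opening in mm, from 0 to 85.4, set as the call begins (- or left out, the last holds). The fingers move at their own pace and stop on an object; FORCE is the grip in N (left out, the last holds). Time passes only in rows, so rows that do not move let the fingers close. It gives the time, the measured TCP pose, the force, the opening and the grip force at its end, in the units of the state.
- ctrl.get_obs(): the state, without advancing time (a new reading comes with each control period).
- optics.get_image(name): name is "side" or "top" or "wrist"; returns (picture, depth): 480x640x3 uint8, red, green, blue; 480x640 float32, m along the optical axis (not along the pixel's ray), 0 where there is no reading.
- optics.camera_params(name): a dict with "mtx" (3x3 intrinsics, pixels), "extrinsics" (4x4, takes a point from camera to world coordinates); the wrist camera has in their place "tool_from_camera" (4x4, takes a point from camera to tool coordinates, whose origin is the TCP and whose axes are the flange's). Camera axes: x right, y down, z forward; pixel columns grow to the right and rows downward; lengths in m; the calibration is good to about 2 mm. A picture is of the moment at which its call begins: read the wrist's pose just before it. camera_params takes no time and is no camera call.
- ctrl.finish_job(): hands the job in; it is judged then, once.
The state is a dict: "t": time; "q": joint angles; "dq": joint speeds; "effort": joint torques, N m; "tool_pos": TCP position; "tool_rot": TCP orientation; "contact_force": force on the tool from outside, world axes, zero at the start; "wrist_torque": the same for the moment, N m; "opening": finger opening in m; "grip_force": force on a finger pad.
Only numpy, scipy, OpenCV 4.12 (cv2) and the standard library are available. Lean on these libraries where they do the work, as an engineer would, in place of code of your own. Each camera call takes 0.05 s, during which the arm holds its last target. There are 200 camera calls.

## Task

Clamp the dark walnut block in the green cam clamp, ready for carving. Lay it flat on the steel bed, lengthways and central between the two wooden jaw faces; squeeze the red lock tab towards the black post and, holding it pressed, slide that jaw along until the block is just snug between both faces, then let the tab go so that it locks. Last, turn the orange cam knob clockwise until the sprung latch drops into the notch of the brass disc, and let go, leaving the block clamped and the pine cube and the try square where they are.

Things in the scene. Friction and masses are not known exactly. Their poses are not given: they have to be found in the camera images.
- walnut_blank: dark walnut block, 45 (its x) x 70 (its y) x 32 (z) mm, about 0.1 kg; lies flat on the front plank (z = 0) left of the clamp, near a pale pine cube; origin at the centre of its underside, z up
- cam_clamp: green cam clamp, fixed, 124 (x) x 335 (y) mm; origin on the bench under the bed's centre line, z up, y along it to the sliding jaw, x across it, roughly away from the robot; y from -160 to 175 mm. Flat steel bed 50 mm wide, top at z = 20 mm; the block lies on it, its 70 mm side along y. Cam head at y -152 to -59 mm: top slopes 30 degrees, 33 mm high at its -x side, 99 mm at +x
- slide_jaw: sliding jaw, wooden face 66 mm wide, 22 to 55 mm above the bench, looking to cam_clamp's -y; origin at bench height under the middle of that face, axes as cam_clamp. Its y in cam_clamp: 125 mm fully open (starts at 101 to 125), 33 mm at most closed, 54 mm with the block touching both faces and the knob at 0
- press_pad: sprung pad facing the jaw, 60 mm wide wooden face, 23 to 53 mm above the bench, at y = -16 mm in its own frame, which is cam_clamp's while the knob is at 0. Pushed with 4 N it starts to give along -y, then 0.6 N per mm, at most 20 mm. The cam then moves it 11 mm towards the jaw: if the jaw has pushed it back over 9 mm the knob cannot be turned home
- jaw_grip (a point): where the TCP should be, tool straight down, fingers closing along x, to squeeze the lock: 79 mm above the bench, 21 mm behind the jaw's face; axes as cam_clamp. The red tab's outer face is 29.5 mm to its -x side, the fixed black post's 22.5 mm to +x: 52 mm wide, 45 mm when pressed in, this point then midway. Both are 26 mm long (y), top 6 mm above this point; solid jaw begins 21 mm below it
- lock_tab (a joint): travel of the red tab (m), 0 = out, tooth fully in the rack; 0.007 = pressed right in, free from 0.0045; spring 5 N, rising to 7.4 N; squeeze with about 25 N. Only with the tab pressed does the jaw slide (1.5 N friction). Notches hold it at y = 118.5 mm in cam_clamp and every 8 mm from there (so 54.5), 0.5 mm play; let go between two, the tooth rides on the rack until the jaw comes to one
- knob_grip (a point): where the TCP should be to grip the orange knob bar, on the knob's axis; z points out along the axis, leaning 30 degrees from vertical to cam_clamp's -x; x lies along the bar and turns with it. Bar 66 mm long, 14 mm thick (y: fingers close along it), top 5.5 mm above this point; collar and brass disc (radius 30 mm) begin 19.5 mm below it. Come along the axis, fingers opened 30 to 60 mm
- guard_top (a point): middle of the top edge of the clear plastic chip guard with dark frame behind the knob, fixed: a plate 72 mm wide (cam_clamp y), 5 mm thick, that stands on the sloped top 82 mm uphill of the knob's axis and parallel to it, 150 mm high, so that it leans over the knob: only a tool leaning along the axis gets at the knob, and a carried block must clear it
- cam_knob (a joint): knob angle (rad), starts at 0 to 0.15, grows clockwise seen from above along its axis; the notch meets the latch at 1.25, stop at 1.31. The pad's spring drives it back until the latch is in (up to about 0.15 N m)
- latch (a joint): travel of the sprung steel latch (m) that rides on the rim of the brass disc from the uphill side; its housing starts 36 mm off the knob's axis, 20 mm below knob_grip. 0 = on the rim, about 0.006 = dropped into the notch, knob locked
- pine_cube: small pale pine cube, 42 x 45 x 40 mm, on the front plank; a bystander, nearer to or farther from the clamp than the walnut block; origin at the centre of its underside
- try_square: try square, steel blade and dark wooden stock, 168 x 105 mm, flat on the front plank at the right; a bystander; origin at the centre of its underside

How it is judged:
By the outcome, as a careful person would: the job done as asked, in the order asked, and still so for the second after the job is handed in, with the robot touching nothing.
It also fails if it takes over 58 s, if anything falls off the work surface, if the arm or the gripper's body presses on something with over 40 N, if the wrist force passes 120 N, or if a joint passes its speed limit or range.

## Working session

There is one attempt and no reset: what is moved stays moved. The work goes in short steps, Python scripts to look and compute and a shell command to move; the robot and the scene stay as the last step left them, time stands still between calls to the robot, and variables do not carry over. Pictures are saved under pics/ and viewed, at most 10 in all, crops included, and the job is handed in when it is done.

```bash
ls; mkdir -p pics; python3 - <<'E'
from station import ctrl, optics
import cv2, numpy as np
o=ctrl.get_obs(); print(o)
for n in ("top","side"):
    im,d=optics.get_image(n); cv2.imwrite(f"pics/{n}0.png",im[:,:,::-1]); np.savez(f"{n}0.npz",im=im,d=d)
    p=optics.camera_params(n); print(n,p)
print(optics.camera_params("wrist"))
E
```

```text
pics
{'t': 0.0, 'q': array([-1.32998538e+00,  5.33646503e-02,  1.61431333e+00,  1.17622800e-05,
        1.47598278e+00, -1.18987158e-01]), 'dq': array([ 1.25617657e-03,  1.39465410e-03,  1.17641055e-03,  4.53201044e-04,
       -3.61800694e-05, -8.27988044e-05]), 'effort': array([-2.99965352e-03, -3.93679476e+01, -3.70176888e+01, -4.23444826e-04,
        6.96271862e-03, -1.79514200e-05]), 'tool_pos': array([ 0.21992287, -0.5844009 ,  0.24874659]), 'tool_rot': array([-3.08886153e+00, -5.61754752e-01,  1.79279721e-04]), 'contact_force': array([-0.30427162,  0.43017374,  0.21269707]), 'wrist_torque': array([0.02775565, 0.00255146, 0.01938401]), 'grip_force': 0.0, 'opening': 0.0852058322240291}
top {'mtx': array([[612.1521703 ,   0.        , 317.7865501 ],
       [  0.        , 612.1521703 , 242.23670989],
       [  0.        ,   0.        ,   1.        ]]), 'extrinsics': array([[ 0.32979024, -0.80336069,  0.49583263, -0.46542192],
       [-0.94405233, -0.27958519,  0.17492091, -0.42764601],
       [-0.00189712, -0.52577916, -0.850619  ,  1.78459424],
       [ 0.        ,  0.        ,  0.
[... 278 characters left out ...]
0.2224621 ,  0.5455483 , -0.80801465,  1.11329442],
       [ 0.01455088, -0.82683263, -0.5622598 ,  0.99876968],
       [ 0.        ,  0.        ,  0.        ,  1.        ]])}
{'mtx': array([[375.88085608,   0.        , 322.08735678],
       [  0.        , 375.88085608, 229.89155158],
       [  0.        ,   0.        ,   1.        ]]), 'tool_from_camera': array([[-9.45665570e-04, -9.56896053e-01, -2.90429080e-01,
         7.36491521e-02],
       [ 9.99998692e-01, -1.28589928e-03,  9.80644277e-04,
        -1.14068808e-03],
       [-1.31183718e-03, -2.90427772e-01,  9.56896017e-01,
        -1.23998797e-01],
       [ 0.00000000e+00,  0.00000000e+00,  0.00000000e+00,
         1.00000000e+00]])}
```

View pics/top0.png

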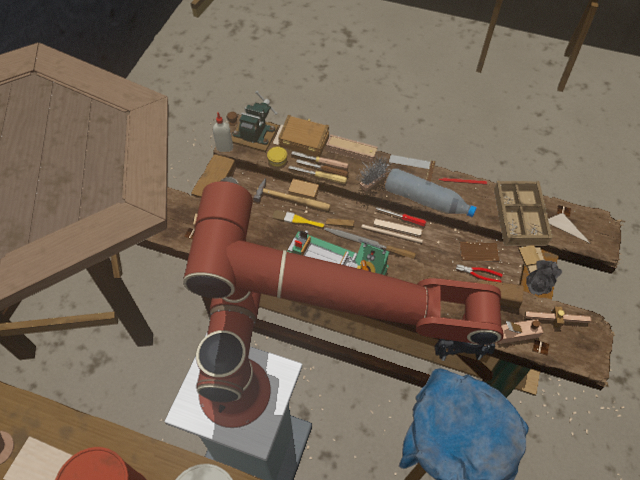

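View pics/side0.png

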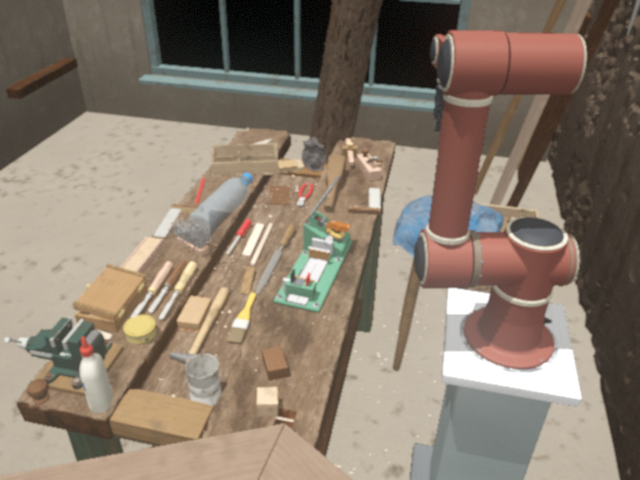

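Side view: walnut block at about (275,362), pine cube at (267,397), clamp around (318,265) with its sliding jaw (red tab) towards (300,285) and the orange knob at (337,228). The top view has the arm over the clamp.

```bash
cat > h.py <<'E'
import numpy as np, cv2
from scipy.spatial.transform import Rotation as R
from station import ctrl, optics
def pose():
    o=ctrl.get_obs(); T=np.eye(4); T[:3,:3]=R.from_rotvec(o['tool_rot']).as_matrix(); T[:3,3]=o['tool_pos']; return T
def shot(n,save=None):
    T=pose(); im,d=optics.get_image(n); p=optics.camera_params(n)
    E=T@p['tool_from_camera'] if n=='wrist' else p['extrinsics']
    if save: cv2.imwrite(f'pics/{save}.png',im[:,:,::-1]); np.savez(save+'.npz',im=im,d=d,E=E,K=p['mtx'],T=T)
    return im,d,E,p['mtx']
def load(s):
    z=np.load(s+'.npz'); return z['im'],z['d'],z['E'],z['K']
def world(d,E,K):
    v,u=np.mgrid[0:d.shape[0],0:d.shape[1]]
    c=np.stack([(u-K[0,2])/K[0,0]*d,(v-K[1,2])/K[1,1]*d,d],-1)
    return c@E[:3,:3].T+E[:3,3]
def ray(u,v,z,E,K):
    r=E[:3,:3]@np.array([(u-K[0,2])/K[0,0],(v-K[1,2])/K[1,1],1.]); return E[:3,3]+r*(z-E[2,3])/r[2]
E
python3 - <<'E'
from h import *
z=np.load('side0.npz'); p=optics.camera_params('side'); im=z['im']
W=world(z['d'],p['extrinsics'],p['mtx'])
for n,u,v in (('walnut',275,360),('pine',267,395),('tab',293,277),('post',306,270),('bed',312,272),('knob',337,228),('plank',300,340),('endL',300,300),('try?',374,198)):
    print(n,im[v,u],W[v,u].round(3), ray(u,v,0.03,p['extrinsics'],p['mtx']).round(3))
c=cv2.resize(im[190:420,220:400],None,fx=3,fy=2.6,interpolation=cv2.INTER_CUBIC) if 0 else cv2.resize(im[200:310,260:370],None,fx=5,fy=5,interpolation=cv2.INTER_CUBIC)
cv2.imwrite('pics/crop1.png',c[:,:,::-1])
E
```

```text
walnut [173 133 102] [0.521 0.237 0.033] [0.522 0.234 0.03 ]
pine [254 231 198] [0.508 0.341 0.04 ] [0.511 0.333 0.03 ]
tab [78 72 65] [ 0.546 -0.015  0.071] [ 0.559 -0.065  0.03 ]
post [250 248 246] [ 0.534 -0.107  0.027] [ 0.533 -0.103  0.03 ]
bed [242 241 239] [ 0.518 -0.109  0.021] [ 0.515 -0.099  0.03 ]
knob [184 120  68] [ 0.478 -0.248  0.083] [ 0.491 -0.327  0.03 ]
plank [124 103  85] [ 0.491  0.129 -0.001] [0.483 0.159 0.03 ]
endL [249 248 246] [0.522 0.007 0.018] [0.518 0.021 0.03 ]
try? [244 241 233] [ 0.413 -0.573  0.005] [ 0.408 -0.53   0.03 ]
```

View pics/crop1.png

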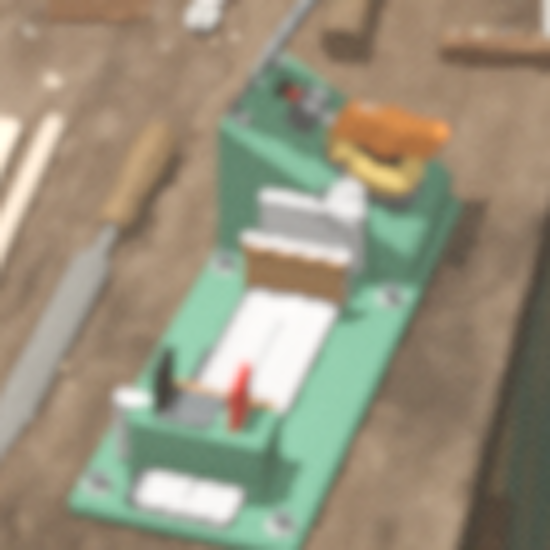

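Crop: wooden pad face at about (297,270), red tab (240,395), black post (165,380), orange knob bar (390,130). I raise the wrist camera above the scene.

```bash
python3 -m handwheel '[{"tz":-25},{"tz":-30},{"tx":29,"ty":-24,"tz":-15},{"tx":29,"ty":-24,"tz":-15},{"tx":30,"ty":-25,"tz":-10},{"tx":30,"ty":-25,"tz":-10},{"tx":30,"ty":-25,"tz":-10},{"tx":30,"ty":-25,"tz":-10},{"tx":30,"ty":-25,"tz":-10},{"tx":30,"ty":-25,"tz":-10},{"tx":30,"ty":-25,"tz":-10},{"tx":30,"ty":-25,"tz":-10}]'
python3 -m handwheel '[{"tx":30,"ty":-25,"tz":-10},{"tx":30,"ty":-25,"tz":-10},{"tx":30,"ty":-25,"tz":-10},{"tx":30,"ty":-25},{"tx":30,"ty":-25},{"tx":30,"ty":-25},{"tx":30,"ty":-25},{"tx":30,"ty":-25},{"tx":30,"ty":-25},{"tx":28,"ty":-15},{},{}]'
python3 - <<'E'
from h import *
print(pose().round(3)); shot('wrist','w1')
E
```

```text
[[ 0.936  0.352 -0.     0.22 ]
 [ 0.352 -0.936  0.002 -0.584]
 [ 0.    -0.002 -1.     0.249]
 [ 0.     0.     0.     1.   ]]$[0]: bad value
$[0]: bad value
```

View pics/w1.png

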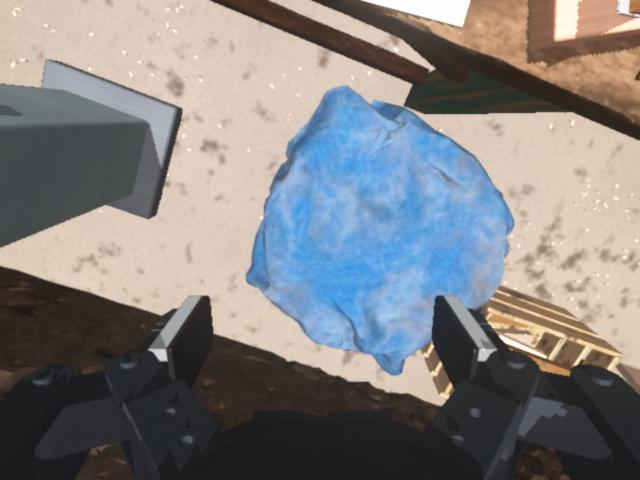

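The moves were refused and the picture shows the floor beside the bench. Each row probably needs all four keys.

```bash
python3 -m handwheel '[{"tx":0,"ty":0,"tz":-25,"roll":0},{"tx":0,"ty":0,"tz":-30,"roll":0},{"tx":29,"ty":-24,"tz":-15,"roll":0},{"tx":29,"ty":-24,"tz":-15,"roll":0},{"tx":30,"ty":-25,"tz":-10,"roll":0},{"tx":30,"ty":-25,"tz":-10,"roll":0},{"tx":30,"ty":-25,"tz":-10,"roll":0},{"tx":30,"ty":-25,"tz":-10,"roll":0},{"tx":30,"ty":-25,"tz":-10,"roll":0},{"tx":30,"ty":-25,"tz":-10,"roll":0},{"tx":30,"ty":-25,"tz":-10,"roll":0},{"tx":30,"ty":-25,"tz":-10,"roll":0}]'
```

```text
t: 1.15
tool_pos: [0.412, -0.246, 0.4153]
tool_rot: [3.091, 0.562, 0.0]
contact_force: [1.1, -0.3, 0.4]
opening: 0.0854
grip_force: 0.0
```

```bash

python3 -m handwheel '[{"tx":30,"ty":-25,"tz":-10,"roll":0},{"tx":30,"ty":-25,"tz":-10,"roll":0},{"tx":30,"ty":-25,"tz":-10,"roll":0},{"tx":30,"ty":-25,"tz":0,"roll":0},{"tx":30,"ty":-25,"tz":0,"roll":0},{"tx":30,"ty":-25,"tz":0,"roll":0},{"tx":30,"ty":-25,"tz":0,"roll":0},{"tx":30,"ty":-25,"tz":0,"roll":0},{"tx":30,"ty":-25,"tz":0,"roll":0},{"tx":20,"ty":-15,"tz":0,"roll":0},{"tx":0,"ty":0,"tz":0,"roll":0},{"tx":0,"ty":0,"tz":0,"roll":0}]'
python3 - <<'E'
from h import *
print(pose().round(3)); shot('wrist','w1')
E
```

```text
t: 2.15
tool_pos: [0.5988, 0.08, 0.4438]
tool_rot: [-3.09, -0.566, 0.003]
contact_force: [-0.3, -0.7, 0.3]
opening: 0.0855
grip_force: 0.0
[[ 0.935  0.354 -0.002  0.599]
 [ 0.354 -0.935 -0.     0.08 ]
 [-0.002 -0.    -1.     0.444]
 [ 0.     0.     0.     1.   ]]
```

View pics/w1.png

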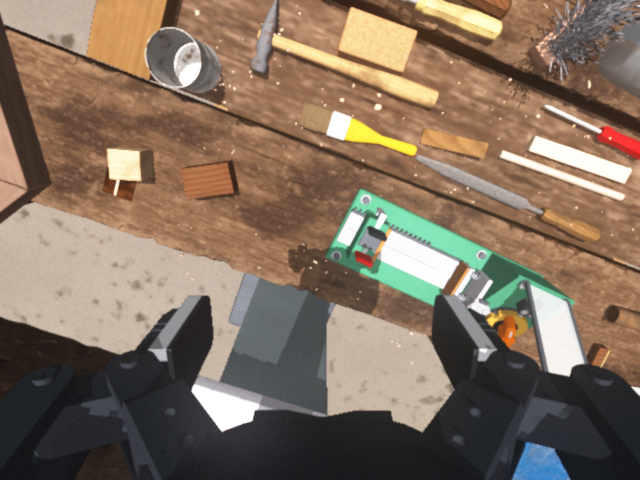

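View: walnut block at (208,180), pine cube at (127,165), clamp from (345,230) to (575,310), red tab (364,259), black post (378,232), pad face (460,280), orange bar (508,328), guard's top edge from about (535,285) to (575,375).

```bash
python3 - <<'E'
from h import *
im,d,E,K=load('w1'); W=world(d,E,K)
hsv=cv2.cvtColor(im,cv2.COLOR_RGB2HSV)
def reg(m,name,box=None):
    if box: b=np.zeros_like(m); b[box[1]:box[3],box[0]:box[2]]=1; m=m&b
    P=W[m]; 
    if len(P)<5: print(name,len(P)); return
    r=cv2.minAreaRect((P[:,:2]*1000).astype(np.float32)); print(name,len(P),'rect',np.round(r[0],1),np.round(r[1],1),round(r[2],1),'z',np.percentile(P[:,2],[5,50,95]).round(4),'med',np.median(P,0).round(4))
    return r
Z=W[...,2]
uvok=np.zeros(Z.shape,bool); uvok[120:400,60:640]=True
reg((Z>.027)&(Z<.038)&uvok,'walnut top',(170,145,250,215))
reg((Z>.034)&(Z<.046)&uvok,'pine top',(90,135,165,200))
g=(hsv[...,0]>65)&(hsv[...,0]<90)&(hsv[...,1]>90)&(d>0)
reg(g&(Z<.03),'green low',(300,170,620,400))
gm=g&(Z<.03); print(np.median(Z[gm]))
white=(hsv[...,1]<40)&(hsv[...,2]>170)
reg(white&(Z>.014)&(Z<.026),'bed',(300,170,500,330))
red=((hsv[...,0]<6)|(hsv[...,0]>174))&(hsv[...,1]>180)
reg(red,'red',(345,230,385,275))
blk=(hsv[...,2]<60)&(Z>.06); reg(blk,'post',(350,215,400,250))
org=(hsv[...,0]>8)&(hsv[...,0]<16)&(hsv[...,1]>200); reg(org,'knob',(470,290,540,360))
for p in [(366,200),(336,255),(482,255)]: print(p,W[p[1],p[0]].round(4), ray(*p,0.012,E,K).round(4))
for p in [(460,280),(444,297),(463,262),(535,285),(540,287),(575,370)]: print(p,im[p[1],p[0]],W[p[1],p[0]].round(4))
c=cv2.resize(im[180:390,310:600],None,fx=2.75,fy=2.75,interpolation=cv2.INTER_CUBIC); cv2.imwrite('pics/crop2.png',c[:,:,::-1])
E
```

```text
walnut top 1519 rect [525.3 229.6] [44.8 70.7] 28.7 z [0.0301 0.0317 0.0333] med [0.5262 0.2291 0.0317]
pine top 1006 rect [508.4 342. ] [42.  46.2] 16.3 z [0.0369 0.0395 0.0412] med [0.5094 0.3407 0.0395]
green low 4586 rect [ 513.4 -141.7] [329.2 126.5] 85.0 z [0.0103 0.0122 0.0145] med [ 0.5533 -0.1     0.0122]
0.012181049374489439
bed 2903 rect [534.4 -91.5] [220.2  84.7] 85.1 z [0.0184 0.0202 0.0218] med [ 0.5213 -0.0966  0.0202]
red 69 rect [505.1 -19.8] [33.6 10.9] 65.7 z [0.0814 0.0844 0.0858] med [ 0.5077 -0.0151  0.0844]
post 25 rect [551.6 -13.5] [ 4.  14.1] 13.8 z [0.0684 0.082  0.0843] med [ 0.5514 -0.008   0.082 ]
knob 289 rect [577.1 -84.8] [423.5  29.4] 60.9 z [0.0868 0.0995 0.1094] med [ 0.489  -0.2423  0.0995]
(366, 200) [0.5772 0.0025 0.0179] [0.5762 0.0013 0.012 ]
(336, 255) [0.4804 0.0129 0.0199] [0.4777 0.0115 0.012 ]
(482, 255) [ 0.5605 -0.2001  0.0193] [ 0.5591 -0.2042  0.012 ]
(460, 280) [239 171 100] [ 0.52   -0.1691  0.0532]
(444, 297) [ 99 100 102] [0.6238 0.0429 0.4435]
(463, 262) [128 110  95] [ 0.5427 -0.1707  0.0329]
(535, 285) [107 197 150] [ 0.5624 -0.2444  0.0981]
(540, 287) [105 193 148] [ 0.5626 -0.2511  0.0998]
(575, 370) [44 46 47] [0.6324 0.0254 0.4871]
```

View pics/crop2.png

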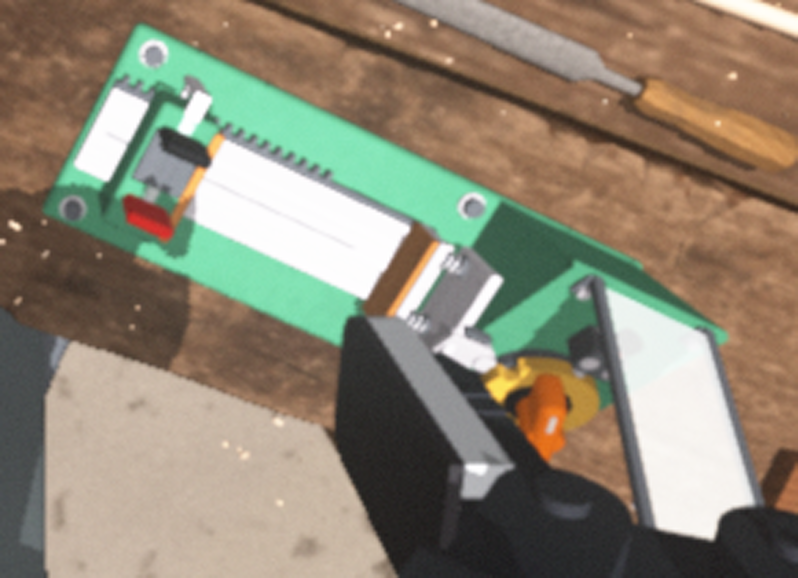

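Crop: walnut-free bed with red tab at (150,217), black post (185,150), pad face (400,270), orange bar (545,415), guard plate (670,410). Clamp yaw is about -5°, block x axis at about 28.7°. I roll while descending.

```bash
cat >> h.py <<'E'
def delta(p,ang,lean=None):
    """shift (mm, tool axes now) and roll to put TCP at p with tool y at world angle ang (deg, mod 180), tool down"""
    T=pose(); s=T[:3,:3].T@(np.array(p)-T[:3,3])*1000
    y=T[:3,1]; a=np.degrees(np.arctan2(y[1],y[0])); r=(a-ang+90)%180-90
    print('shift',s.round(1),'roll(rad)',np.radians(r).round(3),'ang now',a.round(2)); return s,r
E
python3 -m handwheel '[{"tx":0,"ty":0,"tz":10,"roll":-0.122},{"tx":0,"ty":0,"tz":15,"roll":-0.122},{"tx":0,"ty":0,"tz":15,"roll":-0.122},{"tx":0,"ty":0,"tz":15,"roll":-0.122},{"tx":0,"ty":0,"tz":15,"roll":-0.122},{"tx":0,"ty":0,"tz":15,"roll":-0.122},{"tx":0,"ty":0,"tz":15,"roll":-0.122},{"tx":0,"ty":0,"tz":15,"roll":-0.122},{"tx":0,"ty":0,"tz":10,"roll":-0.122},{"tx":0,"ty":0,"tz":10,"roll":-0.122},{"tx":0,"ty":0,"tz":5,"roll":-0.122},{"tx":0,"ty":0,"tz":0,"roll":-0.122}]'
python3 - <<'E'
from h import *
delta([.5258,.2295,.2],28.7)
im,d,E,K=load('w1'); W=world(d,E,K); hsv=cv2.cvtColor(im,cv2.COLOR_RGB2HSV); Z=W[...,2]
g=(hsv[...,0]>65)&(hsv[...,0]<90)&(hsv[...,1]>90)&(d>0)&(Z<.016)&(Z>.008); g[:170]=0; g[:,:300]=0
# edge lines of plate: y-ward far edge & left end
P=W[g][:,:2]*1000
for a in (-4.5,-5,-5.5):
    c,s=np.cos(np.radians(a)),np.sin(np.radians(a)); x=P@[c,s]; y=P@[-s,c]
    print(a,'x',np.percentile(x,[0,.5,99.5,100]).round(1),'y',np.percentile(y,[0,99.5,100]).round(1))
    # slope of +x edge: max x by y-bin
    b=[(yy,x[abs(y-yy)<5].max()) for yy in range(-180,10,20) if (abs(y-yy)<5).sum()>5]; k=np.polyfit(*np.array(b).T,1); print('slope +x edge deg',np.degrees(k[0]).round(2))
    b=[(xx,y[abs(x-xx)<4].max()) for xx in range(465,575,8) if (abs(x-xx)<4).sum()>5]; k=np.polyfit(*np.array(b).T,1); print('slope end deg',np.degrees(k[0]).round(2))
    w=(hsv[...,1]<40)&(hsv[...,2]>170)&(Z>.017)&(Z<.023); w[:230]=0;w[:,:395]=0;w[290:]=0;w[:,455:]=0
    Q=W[w][:,:2]*1000; x=Q@[c,s]; print('bed x',np.percentile(x,[1,99]).round(1),len(Q))
    f=(hsv[...,0]>8)&(hsv[...,0]<20)&(hsv[...,1]>90)&(Z>.045)&(Z<.058); f[:250]=0; f[320:]=0; f[:,:430]=0;f[:,480:]=0
    Q=W[f][:,:2]*1000; print('pad top y',np.percentile(Q@[-s,c],[2,50,98]).round(1),'x',np.percentile(Q@[c,s],[2,98]).round(1),len(Q))
E
```

```text
t: 3.2
tool_pos: [0.5974, 0.0772, 0.3032]
tool_rot: [-1.917, -2.486, 0.003]
contact_force: [0.2, 0.2, -0.1]
opening: 0.0858
grip_force: 0.0
shift [165.4 -30.3 103.4] roll(rad) -0.244 ang now 14.71
-4.5 x [463.1 464.7 586.2 587.2] y [-266.1   63.    63.7]
slope +x edge deg 0.27
slope end deg -0.13
bed x [501.  550.7] 1938
pad top y [-129.7 -127.  -125.8] x [505.9 553.5] 158
-5 x [463.9 465.1 586.6 587.1] y [-261.    67.5   68.2]
slope +x edge deg -0.07
slope end deg 0.37
bed x [501.7 551.2] 1938
pad top y [-125.  -122.4 -121.2] x [507.  554.6] 158
-5.5 x [463.6 465.2 588.2 589.1] y [-255.8   72.2   73.2]
slope +x edge deg -0.5
slope end deg 0.86
bed x [502.4 551.7] 1938
pad top y [-120.4 -117.7 -116.4] x [508.  555.7] 158
```

```bash

python3 -m handwheel '[{"tx":0,"ty":0,"tz":0,"roll":-0.122},{"tx":0,"ty":0,"tz":0,"roll":-0.122},{"tx":20,"ty":1,"tz":10,"roll":0},{"tx":28,"ty":2,"tz":20,"roll":0},{"tx":30,"ty":2,"tz":20,"roll":0},{"tx":30,"ty":2,"tz":20,"roll":0},{"tx":30,"ty":2,"tz":20,"roll":0},{"tx":30,"ty":2,"tz":13,"roll":0},{"tx":0,"ty":0,"tz":0,"roll":0},{"tx":0,"ty":0,"tz":0,"roll":0}]' 
python3 - <<'E'
from h import *
delta([.5258,.2295,.024],28.7)
im,d,E,K=shot('wrist','w2'); W=world(d,E,K)
m=(abs(W[...,2]-.032)<.004)&(abs(W[...,0]-.5258)<.055)&(abs(W[...,1]-.2295)<.055)
n,l,st,ce=cv2.connectedComponentsWithStats(m.astype(np.uint8)); i=1+st[1:,4].argmax(); P=W[l==i]
print(cv2.minAreaRect((P[:,:2]*1000).astype(np.float32)),st[i],np.median(P[:,2]))
r=cv2.minAreaRect((P[:,:2]*1000).astype(np.float32)); delta([r[0][0]/1000,r[0][1]/1000,.024],r[2])
E
```

```text
t: 4.03
tool_pos: [0.527, 0.2314, 0.2011]
tool_rot: [-1.605, -2.7, 0.003]
contact_force: [0.9, -0.0, 0.1]
opening: 0.0857
grip_force: 0.0
shift [ -1.   -1.6 177.1] roll(rad) -0.003 ang now 28.53
((524.3956298828125, 230.604248046875), (44.6997184753418, 70.40758514404297), 28.61110496520996) [ 291  168   58   86 4635] 0.03210890566279445
shift [  1.7  -3.5 178.4] roll(rad) -0.003 ang now 28.45
```

```bash

python3 -m handwheel '[{"tx":1,"ty":-3,"tz":15,"roll":0},{"tx":0,"ty":0,"tz":30,"roll":0},{"tx":0,"ty":0,"tz":30,"roll":0},{"tx":0,"ty":0,"tz":30,"roll":0},{"tx":0,"ty":0,"tz":30,"roll":0},{"tx":0,"ty":0,"tz":22,"roll":0},{"tx":0,"ty":0,"tz":12,"roll":0},{"tx":0,"ty":0,"tz":8,"roll":0},{"tx":0,"ty":0,"tz":0,"roll":0},{"tx":0,"ty":0,"tz":0,"roll":0}]'
python3 -m handwheel '[{"tx":0,"ty":0,"tz":0,"roll":0},{"tx":0,"ty":0,"tz":0,"roll":0},{"tx":0,"ty":0,"tz":0,"roll":0},{"tx":0,"ty":0,"tz":0,"roll":0},{"tx":0,"ty":0,"tz":0,"roll":0},{"tx":0,"ty":0,"tz":0,"roll":0}]' 36 30
```

```text
t: 4.92
tool_pos: [0.5264, 0.2309, 0.0264]
tool_rot: [1.607, 2.698, 0.002]
contact_force: [0.1, 0.8, 0.5]
opening: 0.0854
grip_force: 0.0
t: 5.42
tool_pos: [0.5259, 0.2315, 0.0263]
tool_rot: [1.606, 2.699, 0.002]
contact_force: [-0.7, -0.9, 5.4]
opening: 0.0444
grip_force: 32.9
```

```bash

python3 -m handwheel '[{"tx":0,"ty":0,"tz":-10,"roll":0},{"tx":0,"ty":0,"tz":-20,"roll":0},{"tx":0,"ty":0,"tz":-30,"roll":0.116},{"tx":0,"ty":0,"tz":-30,"roll":0.116},{"tx":0,"ty":0,"tz":-30,"roll":0.116},{"tx":0,"ty":0,"tz":-20,"roll":0.116},{"tx":0,"ty":0,"tz":-10,"roll":0.117},{"tx":-15,"ty":2,"tz":0,"roll":0},{"tx":-30,"ty":2,"tz":0,"roll":0},{"tx":-36,"ty":2,"tz":0,"roll":0},{"tx":-36,"ty":2,"tz":0,"roll":0},{"tx":-36,"ty":2,"tz":0,"roll":0}]'
python3 -m handwheel '[{"tx":-36,"ty":2,"tz":0,"roll":0},{"tx":-36,"ty":2,"tz":0,"roll":0},{"tx":-36,"ty":2,"tz":0,"roll":0},{"tx":-36,"ty":2,"tz":0,"roll":0},{"tx":-30,"ty":2,"tz":0,"roll":0},{"tx":-20,"ty":1,"tz":0,"roll":0},{"tx":-12,"ty":0,"tz":0,"roll":0},{"tx":0,"ty":0,"tz":0,"roll":0},{"tx":0,"ty":0,"tz":0,"roll":0}]'
python3 - <<'E'
from h import *
print(pose().round(4)); im,*_=shot('wrist','w3')
E
```

```text
t: 6.42
tool_pos: [0.5213, 0.0767, 0.1748]
tool_rot: [-2.311, -2.127, 0.001]
contact_force: [0.9, -0.1, -2.0]
opening: 0.0446
grip_force: 32.1
t: 7.17
tool_pos: [0.5155, -0.128, 0.1747]
tool_rot: [-2.313, -2.124, -0.0]
contact_force: [-0.5, 0.4, -1.6]
opening: 0.0443
grip_force: 32.1
[[ 8.470e-02  9.964e-01 -6.000e-04  5.155e-01]
 [ 9.964e-01 -8.470e-02  1.000e-03 -1.280e-01]
 [ 9.000e-04 -7.000e-04 -1.000e+00  1.747e-01]
 [ 0.000e+00  0.000e+00  0.000e+00  1.000e+00]]
```

View pics/w3.png

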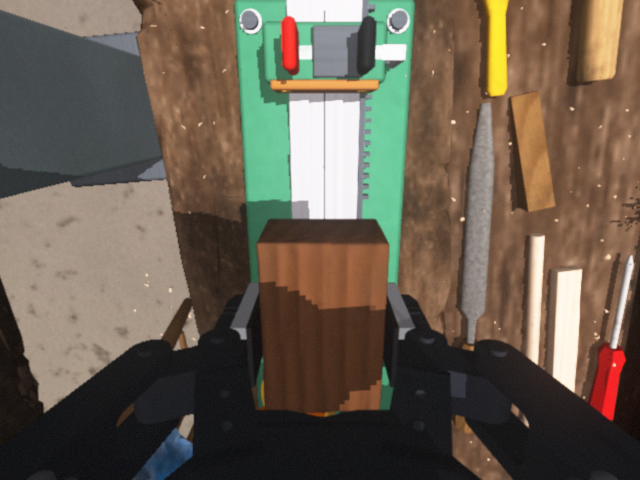

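The block is held squarely over the bed; jaw face (orange wooden edge) at row ~86 between cols 272 and 378, red tab (290,45), black post (367,45), bed centre groove at col ~325.

```bash
python3 - <<'E'
from h import *
im,d,E,K=load('w3'); W=world(d,E,K); hsv=cv2.cvtColor(im,cv2.COLOR_RGB2HSV)
a=np.radians(-4.8); c,s=np.cos(a),np.sin(a); O=np.array([.515,-.152])
L=np.stack([(W[...,0]-O[0])*c+(W[...,1]-O[1])*s,-(W[...,0]-O[0])*s+(W[...,1]-O[1])*c],-1)*1000
Z=W[...,2]
g=(hsv[...,0]>65)&(hsv[...,0]<95)&(hsv[...,1]>80)&(Z<.016)&(Z>.008)
ed=[]
for v in range(100,220,10):
    u=np.where(g[v,200:450])[0]+200; ed.append([ray(u.min()-.5,v,.012,E,K)[:2],ray(u.max()+.5,v,.012,E,K)[:2]])
ed=np.array(ed)
for k in (0,1):
    e=ed[:,k]; f=np.polyfit(e[:,1],e[:,0],1); print('edge yaw',np.degrees(-np.arctan(f[0])).round(2), 'local x',(((e-O)@[c,s])*1000).round(1))
print('mid',(((ed.mean(1)-O)@[c,s])*1000).round(1))
bed=[]
for v in range(110,210,10):
    m=(hsv[v,:,1]<35)&(hsv[v,:,2]>130)&(abs(Z[v]-.02)<.004); u=np.where(m[270:380])[0]+270; bed.append([ (ray(x,v,.02,E,K)[:2]-O)@[c,s]*1000 for x in (u.min()-.5,u.max()+.5)])
print('bed',np.round(bed,1).T)
def st(m,n):
    print(n,m.sum(),'x',np.percentile(L[m][:,0],[2,98]).round(1),'y',np.percentile(L[m][:,1],[2,50,98]).round(1),'z',np.percentile(Z[m],[5,50,95]).round(4))
box=np.zeros(Z.shape,bool); box[0:100,240:420]=1
st(box&(hsv[...,0]>8)&(hsv[...,0]<22)&(hsv[...,1]>120)&(Z<.07),'jawface')
st(box&((hsv[...,0]<6)|(hsv[...,0]>174))&(hsv[...,1]>180)&(Z>.08),'tab top')
st(box&(hsv[...,2]<70)&(Z>.078),'post top')
# block underside held: lower front edge
for p in [(272,86),(378,86),(272,91),(378,91)]: print(p,((ray(*p,.055,E,K)[:2]-O)@np.array([[c,-s],[s,c]])*1000).round(1))
m=(abs(Z-.18)<.03)&(hsv[...,0]<15)&(hsv[...,1]>100); m[:215]=0; st(m,'block held')
u=optics.camera_params('wrist'); 
T=np.load('w3.npz')['T']; print('TCP local',((T[:2,3]-O)@np.array([[c,-s],[s,c]])*1000).round(1))
E
```

```text
edge yaw -4.84 local x [-61.8 -61.5 -62.  -61.7 -61.4 -61.9 -61.6 -62.1 -61.8 -61.5 -62.  -61.7]
edge yaw -4.74 local x [60.2 59.9 59.6 60.  59.8 60.2 59.9 59.6 60.1 59.8 60.3 60. ]
mid [-0.8 -0.8 -1.2 -0.8 -0.8 -0.8 -0.8 -1.2 -0.9 -0.9 -0.9 -0.9]
bed [[-25.2 -25.4 -25.6 -25.8 -25.3 -25.5 -25.6 -25.8 -25.3 -25.5]
 [ 29.2  32.3  31.8  27.7  27.2  27.4  27.6  27.1  27.3  27.5]]
jawface 1144 x [-32.   30.3] y [114.  116.5 119.4] z [0.0491 0.0553 0.0566]
tab top 699 x [-23.1 -15.8] y [123.  134.5 145.9] z [0.0813 0.0842 0.0857]
post top 681 x [18.3 24.7] y [122.7 134.7 145.9] z [0.0816 0.0843 0.0859]
(272, 86) [-32.6 116. ]
(378, 86) [ 31.8 115.9]
(272, 91) [-32.7 113.2]
(378, 91) [ 31.9 113.1]
block held 21919 x [-23.3  19.1] y [-8.2 30.2 58.5] z [0.1788 0.1806 0.1815]
TCP local [-1.5 23.9]
```

```bash

python3 -m handwheel '[{"tx":0,"ty":1,"tz":15,"roll":0},{"tx":0,"ty":0,"tz":28,"roll":0},{"tx":0,"ty":0,"tz":30,"roll":0},{"tx":0,"ty":0,"tz":25,"roll":0},{"tx":0,"ty":0,"tz":15,"roll":0},{"tx":0,"ty":0,"tz":8,"roll":0},{"tx":0,"ty":0,"tz":5,"roll":0},{"tx":0,"ty":0,"tz":1,"roll":0},{"tx":0,"ty":0,"tz":0,"roll":0},{"tx":0,"ty":0,"tz":0,"roll":0}]'
python3 -m handwheel '[{"tx":0,"ty":0,"tz":0.5,"roll":0},{"tx":0,"ty":0,"tz":0.5,"roll":0},{"tx":0,"ty":0,"tz":0,"roll":0}]'
```

```text
t: 8.05
tool_pos: [0.518, -0.1285, 0.0495]
tool_rot: [2.311, 2.125, 0.002]
contact_force: [-1.0, 0.0, -1.6]
opening: 0.0445
grip_force: 32.0
t: 8.3
tool_pos: [0.5172, -0.1286, 0.0476]
tool_rot: [2.312, 2.125, 0.001]
contact_force: [0.5, 0.1, -1.4]
opening: 0.0444
grip_force: 32.0
```

```bash

python3 -m handwheel '[{"tx":0,"ty":-0.7,"tz":0.5,"roll":0},{"tx":0,"ty":0,"tz":0.5,"roll":0},{"tx":0,"ty":0,"tz":0,"roll":0},{"tx":0,"ty":0,"tz":0,"roll":0}]'
```

```text
t: 8.63
tool_pos: [0.5163, -0.1285, 0.0464]
tool_rot: [2.313, 2.126, -0.0]
contact_force: [-1.4, 0.2, 2.7]
opening: 0.0445
grip_force: 32.5
```

```bash

python3 -m handwheel '[{"tx":0,"ty":0,"tz":0,"roll":0},{"tx":0,"ty":0,"tz":0,"roll":0},{"tx":0,"ty":0,"tz":0,"roll":0},{"tx":0,"ty":0,"tz":-2,"roll":0},{"tx":0,"ty":0,"tz":-10,"roll":0},{"tx":0,"ty":0,"tz":-25,"roll":0},{"tx":0,"ty":0,"tz":-30,"roll":0},{"tx":0,"ty":0,"tz":-30,"roll":0},{"tx":0,"ty":0,"tz":-20,"roll":0},{"tx":0,"ty":0,"tz":-5,"roll":0},{"tx":0,"ty":0,"tz":0,"roll":0},{"tx":0,"ty":0,"tz":0,"roll":0}]' 80
python3 - <<'E'
from h import *
print(pose()[:3,3].round(4)); im,d,E,K=shot('wrist','w4'); W=world(d,E,K); hsv=cv2.cvtColor(im,cv2.COLOR_RGB2HSV)
a=np.radians(-4.8); c,s=np.cos(a),np.sin(a); O=np.array([.515,-.152]); M=np.array([[c,-s],[s,c]])
L=(W[...,:2]-O)@M*1000; Z=W[...,2]
def st(m,n): 
    print(n,m.sum(),'x',np.percentile(L[m][:,0],[1,99]).round(1),'y',np.percentile(L[m][:,1],[1,99]).round(1),'z',np.median(Z[m]).round(4)); print(cv2.minAreaRect(L[m].astype(np.float32)))
red=((hsv[...,0]<6)|(hsv[...,0]>174))&(hsv[...,1]>150)&(Z>.083)&(Z<.09); red[:, :200]=0; red[300:]=0
n,l,s_,_=cv2.connectedComponentsWithStats(red.astype(np.uint8)); st(l==1+s_[1:,4].argmax(),'tab')
b=(hsv[...,2]<80)&(Z>.083)&(Z<.09)&(abs(L[...,1]-135)<25); b[300:]=0
n,l,s_,_=cv2.connectedComponentsWithStats(b.astype(np.uint8)); st(l==1+s_[1:,4].argmax(),'post')
m=(abs(Z-.052)<.003)&(abs(L[...,1]-25)<45)&(abs(L[...,0])<32)
n,l,s_,_=cv2.connectedComponentsWithStats(m.astype(np.uint8)); st(l==1+s_[1:,4].argmax(),'block')
E
```

```text
t: 9.63
tool_pos: [0.5157, -0.1282, 0.1674]
tool_rot: [-2.312, -2.126, 0.0]
contact_force: [-0.1, -0.1, -0.8]
opening: 0.0795
grip_force: 0.0
[ 0.5157 -0.1282  0.1674]
tab 614 x [-22.2 -16. ] y [122.8 146.3] z 0.0844
((-18.985671997070312, 134.66775512695312), (6.822126388549805, 24.56776237487793), 0.6698153018951416)
post 597 x [18.6 24.7] y [122.8 146.1] z 0.0846
((21.683238983154297, 134.52017211914062), (6.448324203491211, 24.448577880859375), 0.1969594955444336)
block 6640 x [-23.   20.7] y [-10.6  57.7] z 0.0522
((-1.1612205505371094, 23.122814178466797), (70.15332794189453, 44.87439727783203), 89.7712631225586)
```

View pics/w4.png

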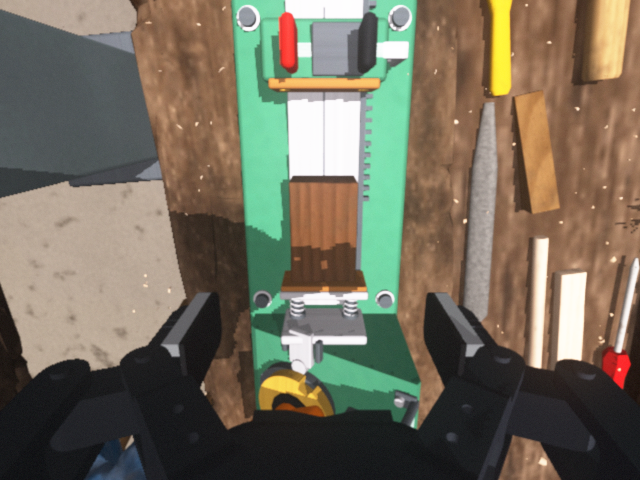

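The block lies straight on the bed, (290-357, 178-280), just clear of the pad face at row ~285; tab at (289,42), post (367,42), brass disc (296,400) with knob partly hidden at the bottom. Next I go to the lock.

```bash

python3 -m handwheel '[{"tx":15,"ty":1,"tz":0,"roll":0},{"tx":30,"ty":2,"tz":0,"roll":0},{"tx":30,"ty":2,"tz":0,"roll":0},{"tx":25,"ty":1,"tz":5,"roll":0},{"tx":11,"ty":0,"tz":15,"roll":0},{"tx":0,"ty":0,"tz":25,"roll":0},{"tx":0,"ty":0,"tz":22,"roll":0},{"tx":0,"ty":0,"tz":12,"roll":0},{"tx":0,"ty":0,"tz":8,"roll":0},{"tx":0,"ty":0,"tz":0,"roll":0},{"tx":0,"ty":0,"tz":0,"roll":0},{"tx":0,"ty":0,"tz":0,"roll":0}]' 80
python3 - <<'E'
from h import *
a=np.radians(-4.8); c,s=np.cos(a),np.sin(a); O=np.array([.515,-.152]); M=np.array([[c,-s],[s,c]])
p=pose()[:3,3]; print((p[:2]-O)@M*1000,p[2])
E
```

```text
t: 10.68
tool_pos: [0.5323, -0.0186, 0.0822]
tool_rot: [2.312, 2.125, 0.002]
contact_force: [-0.7, -0.5, 0.1]
opening: 0.0805
grip_force: 0.0
[  6.10449165 134.37570618] 0.08215286568121527
```

```bash

python3 -m handwheel '[{"tx":0,"ty":-1,"tz":2,"roll":0},{"tx":0,"ty":0,"tz":0,"roll":0},{"tx":0,"ty":0,"tz":0,"roll":0}]'
python3 -m handwheel '[{"tx":0,"ty":0,"tz":0,"roll":0},{"tx":0,"ty":0,"tz":0,"roll":0},{"tx":0,"ty":0,"tz":0,"roll":0},{"tx":0,"ty":0,"tz":0,"roll":0},{"tx":0,"ty":0,"tz":0,"roll":0},{"tx":0,"ty":0,"tz":0,"roll":0}]' 40 25
```

```text
t: 10.93
tool_pos: [0.5308, -0.0183, 0.0797]
tool_rot: [2.312, 2.125, 0.001]
contact_force: [0.5, 0.9, -0.3]
opening: 0.0806
grip_force: 0.0
t: 11.43
tool_pos: [0.5301, -0.0181, 0.0794]
tool_rot: [-2.312, -2.125, 0.002]
contact_force: [-3.8, 0.3, 5.6]
opening: 0.0432
grip_force: 28.2
```

```bash

python3 -m handwheel '[{"tx":-2,"ty":0,"tz":0,"roll":0},{"tx":-4,"ty":0,"tz":0,"roll":0},{"tx":-5,"ty":0,"tz":0,"roll":0},{"tx":-5,"ty":0,"tz":0,"roll":0},{"tx":-5,"ty":0,"tz":0,"roll":0},{"tx":-5,"ty":0,"tz":0,"roll":0},{"tx":-5,"ty":0,"tz":0,"roll":0},{"tx":-4,"ty":0,"tz":0,"roll":0},{"tx":-2,"ty":0,"tz":0,"roll":0},{"tx":-1,"ty":0,"tz":0,"roll":0},{"tx":0,"ty":0,"tz":0,"roll":0},{"tx":0,"ty":0,"tz":0,"roll":0}]'
python3 -m handwheel '[{"tx":-2,"ty":0,"tz":0,"roll":0},{"tx":-3,"ty":0,"tz":0,"roll":0},{"tx":-3,"ty":0,"tz":0,"roll":0},{"tx":-3,"ty":0,"tz":0,"roll":0},{"tx":-1,"ty":0,"tz":0,"roll":0},{"tx":0,"ty":0,"tz":0,"roll":0},{"tx":0,"ty":0,"tz":0,"roll":0}]'
python3 - <<'E'
from h import *
a=np.radians(-4.8); c,s=np.cos(a),np.sin(a); O=np.array([.515,-.152]); M=np.array([[c,-s],[s,c]])
o=ctrl.get_obs(); p=pose()[:3,3]; print((p[:2]-O)@M*1000,p[2],o['contact_force'][:2]@M,o['wrist_torque'])
E
```

```text
t: 12.43
tool_pos: [0.5269, -0.0561, 0.0794]
tool_rot: [-2.312, -2.125, 0.002]
contact_force: [-3.0, -0.2, 5.1]
opening: 0.0436
grip_force: 28.1
t: 13.02
tool_pos: [0.5258, -0.068, 0.0794]
tool_rot: [-2.312, -2.125, 0.002]
contact_force: [-3.7, 0.6, 5.2]
opening: 0.0437
grip_force: 28.1
[ 3.75015754 84.59118104] 0.07939305794617527 [-3.75200603  0.24871343] [ 0.11637929  1.08780942 -0.12113377]
```

```bash
Z='"ty":0,"tz":0,"roll":0'
python3 -m handwheel '[{"tx":-1,"ty":0,"tz":0,"roll":0},{"tx":-1.5,"ty":0,"tz":0,"roll":0},{"tx":-1.5,"ty":0,"tz":0,"roll":0},{"tx":-1,"ty":0,"tz":0,"roll":0},{"tx":0,"ty":0,"tz":0,"roll":0},{"tx":0,"ty":0,"tz":0,"roll":0}]' | grep -E "pos|force"
python3 -m handwheel '[{"tx":-1,"ty":0,"tz":0,"roll":0},{"tx":-1,"ty":0,"tz":0,"roll":0},{"tx":0,"ty":0,"tz":0,"roll":0},{"tx":0,"ty":0,"tz":0,"roll":0}]' | grep -E "pos|force"
python3 -m handwheel '[{"tx":-1,"ty":0,"tz":0,"roll":0},{"tx":0,"ty":0,"tz":0,"roll":0},{"tx":0,"ty":0,"tz":0,"roll":0}]' | grep -E "pos|force"
```

```text
tool_pos: [0.5254, -0.0728, 0.0794]
contact_force: [-3.6, 0.8, 5.9]
grip_force: 28.1
tool_pos: [0.5253, -0.0747, 0.0794]
contact_force: [-3.4, 1.6, 5.9]
grip_force: 28.2
tool_pos: [0.5252, -0.0756, 0.0794]
contact_force: [-3.5, 1.5, 5.9]
grip_force: 28.2
```

```bash
for i in 1; do :; done
python3 -m handwheel '[{"tx":-1,"ty":0,"tz":0,"roll":0},{"tx":0,"ty":0,"tz":0,"roll":0},{"tx":0,"ty":0,"tz":0,"roll":0}]' | grep -E "pos|t_force"
python3 -m handwheel '[{"tx":-0.7,"ty":0,"tz":0,"roll":0},{"tx":0,"ty":0,"tz":0,"roll":0},{"tx":0,"ty":0,"tz":0,"roll":0}]' | grep -E "pos|t_force"
python3 - <<'E'
from h import *
im,d,E,K=shot('wrist','w5'); sm=shot('side','s5')
print(pose()[:3,3])
E
```

```text
tool_pos: [0.5251, -0.0766, 0.0794]
contact_force: [-3.0, 2.2, 7.0]
tool_pos: [0.5251, -0.0769, 0.0794]
contact_force: [-3.2, 4.0, 4.8]
[ 0.52508518 -0.0768569   0.07939785]
```

View pics/w5.png

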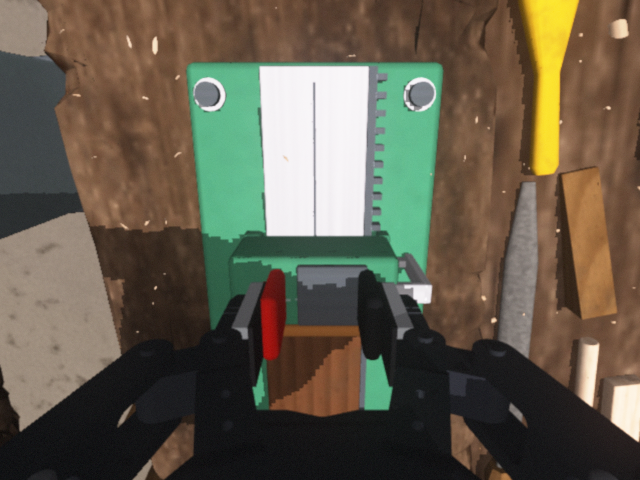

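The jaw holds the tab (red, 272,315) pressed and its face meets the block at row ~330; the force along y has started to rise, so the block is near snug.

```bash

python3 -m handwheel '[{"tx":-0.4,"ty":0,"tz":0,"roll":0},{"tx":0,"ty":0,"tz":0,"roll":0},{"tx":0,"ty":0,"tz":0,"roll":0}]' | grep -E "pos|t_force"
python3 - <<'E'
from h import *
im,d,E,K=load('w5'); W=world(d,E,K); hsv=cv2.cvtColor(im,cv2.COLOR_RGB2HSV); T=np.load('w5.npz')['T']
a=np.radians(-4.8); c,s=np.cos(a),np.sin(a); O=np.array([.515,-.152]); M=np.array([[c,-s],[s,c]])
f=lambda p:((p[:2]-O)@M*1000).round(1)
g=(hsv[...,0]>65)&(hsv[...,0]<95)&(hsv[...,1]>80)
for u in (240,255,395,410):
    v=np.where(g[40:120,u])[0].min()+40; print('end',u,v,f(ray(u,v-.5,.012,E,K)))
b=(hsv[...,0]>8)&(hsv[...,0]<22)&(hsv[...,1]>120)
col=hsv[318:342,315]; print(col[:, :].tolist())
print(W[318:342:2,315].round(4)[:,2], [f(ray(315,v,.055,E,K))[1] for v in (325,328,331,334)], f(T[:3,3]))
E
```

```text
tool_pos: [0.5251, -0.0769, 0.0794]
contact_force: [-3.1, 4.6, 5.4]
end 240 63 [-35.5 174.5]
end 255 63 [-28.5 174.5]
end 395 63 [ 37.2 174.4]
end 410 62 [ 44.2 174.8]
[[130, 13, 61], [130, 13, 58], [60, 4, 61], [120, 12, 63], [120, 8, 62], [120, 17, 60], [135, 9, 56], [10, 105, 80], [13, 166, 106], [13, 176, 119], [14, 173, 128], [13, 173, 130], [13, 175, 127], [13, 169, 127], [13, 175, 121], [13, 169, 122], [14, 170, 123], [12, 166, 115], [13, 166, 89], [12, 148, 79], [11, 145, 74], [10, 158, 71], [11, 148, 69], [11, 147, 73]]
[0.0567 0.0573 0.0568 0.0571 0.0557 0.0548 0.0558 0.056  0.0557 0.0525
 0.0512 0.053 ] [np.float64(61.0), np.float64(59.4), np.float64(57.9), np.float64(56.4)] [ 3.8 75.7]
```

```bash

python3 -m handwheel '[{"tx":-0.5,"ty":0,"tz":0,"roll":0},{"tx":0,"ty":0,"tz":0,"roll":0},{"tx":0,"ty":0,"tz":0,"roll":0}]' | grep -E "pos|t_force"
python3 -m handwheel '[{"tx":-0.5,"ty":0,"tz":0,"roll":0},{"tx":0,"ty":0,"tz":0,"roll":0},{"tx":0,"ty":0,"tz":0,"roll":0}]' | grep -E "pos|t_force"
python3 -c "
from h import *
print(pose()[:3,3])"
```

```text
tool_pos: [0.525, -0.077, 0.0794]
contact_force: [-3.3, 6.0, 6.3]
tool_pos: [0.525, -0.0774, 0.0794]
contact_force: [-2.6, 6.5, 6.8]
[ 0.52503223 -0.07736245  0.07938773]
```

```bash

python3 -m handwheel '[{"tx":0,"ty":0,"tz":0,"roll":0},{"tx":0,"ty":0,"tz":0,"roll":0},{"tx":0,"ty":0,"tz":0,"roll":0},{"tx":0,"ty":0,"tz":0,"roll":0}]' 66
cat >> h.py <<'E'
a_=np.radians(-4.8); c_,s_=np.cos(a_),np.sin(a_); O=np.array([.515,-.152]); M=np.array([[c_,-s_],[s_,c_]])
def loc(p): return (np.asarray(p)[...,:2]-O)@M*1000
def tabs(name):
    im,d,E,K=shot('wrist',name); W=world(d,E,K); hsv=cv2.cvtColor(im,cv2.COLOR_RGB2HSV); Z=W[...,2]; L=loc(W)
    red=((hsv[...,0]<6)|(hsv[...,0]>174))&(hsv[...,1]>150)&(Z>.083)&(Z<.09)&(abs(L[...,0])<40)&(L[...,1]>50)
    b=(hsv[...,2]<80)&(Z>.083)&(Z<.09)&(abs(L[...,0]-20)<11)&(L[...,1]>60)&(L[...,1]<150)
    for m in (red,b):
        n,l,st,_=cv2.connectedComponentsWithStats(m.astype(np.uint8)); i=1+st[1:,4].argmax(); q=L[l==i]; print(st[i],'x',np.percentile(q[:,0],[2,50,98]).round(1),'y',np.percentile(q[:,1],[2,50,98]).round(1))
E
python3 -c "
from h import *
tabs('w6')"
```

```text
t: 15.78
tool_pos: [0.5258, -0.0792, 0.0792]
tool_rot: [2.312, 2.125, 0.001]
contact_force: [-1.0, 0.4, -0.1]
opening: 0.0664
grip_force: 0.0
[ 236  290   22   65 1023] x [-26.1 -22.9 -20.2] y [65.4 77.8 88.7]
[ 361  290   21   65 1007] x [18.6 21.3 24.5] y [65.5 77.7 88.6]
```

The tab has sprung 3.5 mm further out than at the start (tab-post spacing 44.2 mm vs 40.7), so it's locked. I rise, and check which row keys allow a tilt.

```bash

python3 -m handwheel '[{"tx":0,"ty":0,"tz":-5,"roll":0},{"tx":0,"ty":0,"tz":-20,"roll":0},{"tx":0,"ty":0,"tz":-30,"roll":0},{"tx":0,"ty":0,"tz":-35,"roll":0},{"tx":0,"ty":0,"tz":-35,"roll":0},{"tx":0,"ty":0,"tz":-30,"roll":0},{"tx":0,"ty":0,"tz":-20,"roll":0},{"tx":0,"ty":0,"tz":-5,"roll":0},{"tx":0,"ty":0,"tz":0,"roll":0}]' 
python3 -m handwheel '[{"tx":0,"ty":0,"tz":0,"roll":0,"pitch":0}]'; python3 -m handwheel '[{"tx":0,"ty":0,"tz":0,"roll":0,"pitch":0,"yaw":0}]'; python3 -m handwheel --help; python3 -m handwheel
```

```text
t: 16.58
tool_pos: [0.5264, -0.0794, 0.2616]
tool_rot: [2.31, 2.123, 0.004]
contact_force: [-0.0, 0.2, -0.0]
opening: 0.0659
grip_force: 0.0$[0]: bad value
$[0]: bad value
invalid input: not JSON, or not a number
invalid input
```

```bash
python3 - <<'E'
from h import *
print(pose()[:3,3].round(4)); im,d,E,K=shot('wrist','w7'); tabs('w7b')
E
```

```text
[ 0.5264 -0.0794  0.2616]
[285 193   9  30 211] x [-26.  -23.1 -20.1] y [64.9 76.3 88.3]
[340 192   8  30 191] x [19.1 21.5 24.1] y [66.  77.  88.4]
```

View pics/w7.png

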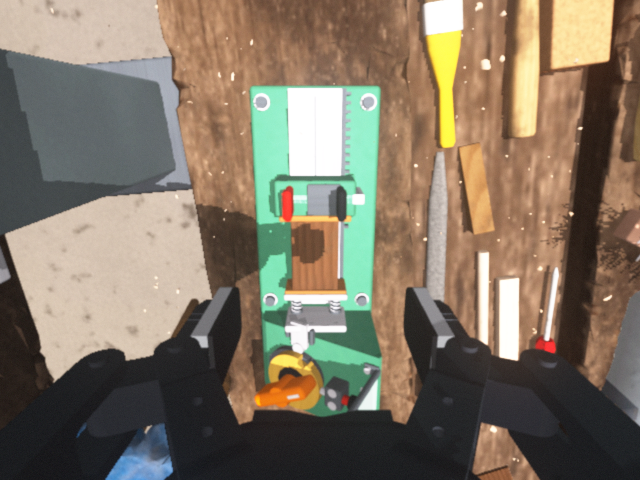

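View: block between both faces, (292-340, 220-290); tab at (287,205), well out; orange bar from (258,397) to (318,380), brass disc (293,378), guard seen edge-on from (350,410) to (378,368). Rows offer no tilt, so I check pushing the bar's downhill end with one fingertip, staying clear of the guard.

```bash
python3 - <<'E'
from h import *
im,d,E,K=load('w7'); W=world(d,E,K); hsv=cv2.cvtColor(im,cv2.COLOR_RGB2HSV); Z=W[...,2]; L=loc(W)
P=np.dstack([L,Z*1000])
m=(hsv[...,0]>4)&(hsv[...,0]<17)&(hsv[...,1]>190)&(Z>.06)&(Z<.16)&(L[...,1]<-60)&(L[...,1]>-160); m[:, :240]=0; m[:,330:]=0
n,l,st,_=cv2.connectedComponentsWithStats(m.astype(np.uint8)); i=1+st[1:,4].argmax(); q=P[l==i]; print(st[i])
# tilted frame: u downhill, y, w axis
u=np.array([-np.cos(np.pi/6),0,-.5]); w=np.array([-.5,0,np.cos(np.pi/6)])
t=np.c_[q@u,q[:,1],q@w]; print('w pct',np.percentile(t[:,2],[5,25,50,75,95]).round(1))
top=t[t[:,2]>np.percentile(t[:,2],75)-4]; r=cv2.minAreaRect(top[:,:2].astype(np.float32)); print(len(top),r)
b=cv2.boxPoints(r); wt=np.median(top[:,2])
for p in list(b)+[r[0]]: print('corner local xyz',(p[0]*u+np.array([0,p[1],0])+wt*w).round(1))
# disc
br=(hsv[...,0]>17)&(hsv[...,0]<28)&(hsv[...,1]>140)&(Z>.05)&(Z<.13)&(L[...,1]<-50); br[:,:240]=0; br[:,330:]=0
q=P[br]; t=np.c_[q@u,q[:,1],q@w]; print('disc',len(q),np.percentile(t,[3,50,97],axis=0).round(1), 'circ',cv2.minEnclosingCircle(t[abs(t[:,2]-np.median(t[:,2]))<3][:,:2].astype(np.float32)))
g=(hsv[...,2]<110)&(Z>.17)&(L[...,1]<-60)&(L[...,0]>-20)&(Z<.3)&(L[...,1]>-160); g[:,:320]=0
print('guard',g.sum(),np.percentile(P[g],[5,50,95],axis=0).round(1) if g.sum() else '')
cv2.imwrite('pics/crop3.png',cv2.resize(im[320:430,230:400],None,fx=4.5,fy=4.5,interpolation=cv2.INTER_CUBIC)[:,:,::-1])
E
```

```text
[ 255  375   61   32 1203]
w pct [ 82.7  90.5  98.6 101.4 102.6]
670 ((-17.46758460998535, -102.75674438476562), (20.191341400146484, 64.38495635986328), 52.1266975402832)
corner local xyz [ -8.1 -91.  112.2]
corner local xyz [ -52.1 -130.5   86.8]
corner local xyz [ -62.8 -114.6   80.6]
corner local xyz [-18.8 -75.  106. ]
corner local xyz [ -35.5 -102.8   96.4]
disc 1189 [[ -45.1 -130.2   69.2]
 [ -21.3  -90.1   75.3]
 [  10.6  -74.9   76.9]] circ ((-16.407665252685547, -104.37763214111328), 30.854248046875)
guard 0
```

View pics/crop3.png

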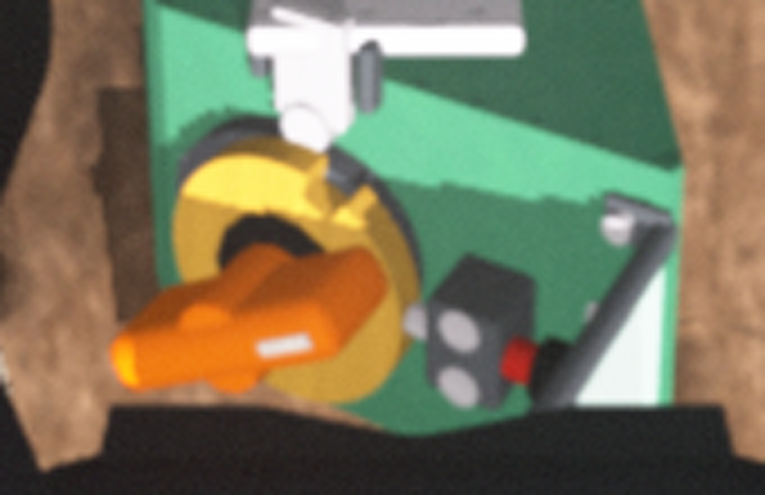

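The crop shows the bar's downhill end pointing down-left (about 38° towards -y), the latch housing at (480,340) and the notch at (345,180): pushing that end about 72° towards +y brings the notch to the latch. I measure the finger's shape from depth.

```bash
python3 - <<'E'
from h import *
for n in ('w7','w6'):
    im,d,E,K=load(n); W=world(d,E,K); T=np.load(n+'.npz')['T']
    Q=(W-T[:3,3])@T[:3,:3]*1000
    for sgn in (1,-1):
        m=(d>0)&(Q[...,1]*sgn>25)&(Q[...,1]*sgn<60)&(abs(Q[...,0])<20)&(Q[...,2]<22); q=Q[m]
        for z0 in range(-30,22,6):
            k=q[(q[:,2]>=z0)&(q[:,2]<z0+6)]
            if len(k)>5: print(n,sgn,z0,len(k),'y',np.percentile(k[:,1],[3,97]).round(1),'x',np.percentile(k[:,0],[3,97]).round(1))
print(loc(pose()[:3,3]),pose()[2,3])
E
```

```text
w7 1 -30 598 y [32.1 43.3] x [ 0.6 13.1]
w7 1 -24 570 y [32.1 43.8] x [-7.9 12.3]
w7 1 -18 638 y [32.1 45.3] x [-8.8 12.3]
w7 1 -12 540 y [32.2 45.3] x [-8.4 12.2]
w7 1 -6 490 y [32.2 45.4] x [-8.8 12.2]
w7 1 0 404 y [32.2 44.5] x [-8.8 12.2]
w7 1 6 216 y [32.2 37.8] x [-8.5 12. ]
w7 -1 -30 605 y [-45.2 -33.5] x [ 0.8 13.2]
w7 -1 -24 563 y [-44.7 -33.4] x [-7.7 12.4]
w7 -1 -18 639 y [-46.7 -33.4] x [-8.6 12.3]
w7 -1 -12 548 y [-46.4 -33.4] x [-8.4 12.3]
w7 -1 -6 479 y [-46.6 -33.4] x [-8.5 12.2]
w7 -1 0 415 y [-45.6 -33.4] x [-8.9 12.3]
w7 -1 6 206 y [-39.1 -33.4] x [-8.7 12. ]
w7 -1 12 7 y [-33.9 -33.7] x [-3.5  3.9]
w6 1 -30 587 y [32.2 43.9] x [ 0.8 13.1]
w6 1 -24 577 y [32.1 43.8] x [-7.8 12.3]
w6 1 -18 639 y [32.1 45.4] x [-8.7 12.2]
w6 1 -12 548 y [32.1 45.5] x [-8.5 12.3]
w6 1 -6 482 y [32.2 45.4] x [-8.5 12.2]
w6 1 0 405 y [32.2 44.7] x [-8.9 12.2]
w6 1 6 203 y [32.1 38.4] x [-8.9 12. ]
w6 -1 -30 584 y [-45.6 -33.5] x [ 1.1 13.3]
w6 -1 -24 583 y [-45.  -33.4] x [-7.4 12.3]
w6 -1 -18 631 y [-46.5 -33.4] x [-8.8 12.3]
w6 -1 -12 776 y [-46.2 -26.7] x [-8.1 12.6]
w6 -1 -6 1467 y [-45.3 -25.2] x [-7.9 15.5]
w6 -1 0 439 y [-45.8 -25.4] x [-7.8 16. ]
w6 -1 6 159 y [-39.2 -25.2] x [10.6 16.2]
w6 -1 12 92 y [-31.9 -25.2] x [13.6 16.2]
w6 -1 18 53 y [-30.4 -25.1] x [14.4 16.1]
[ 3.59078701 73.636976  ] 0.2575090849659929
```

```bash

python3 -m handwheel '[{"tx":0,"ty":-20,"tz":0,"roll":0},{"tx":0,"ty":-35,"tz":0,"roll":0},{"tx":0,"ty":-35,"tz":0,"roll":0},{"tx":-15,"ty":-10,"tz":0,"roll":0},{"tx":-35,"ty":0,"tz":0,"roll":0},{"tx":-38,"ty":0,"tz":0,"roll":0},{"tx":-38,"ty":0,"tz":0,"roll":0},{"tx":-38,"ty":0,"tz":0,"roll":0},{"tx":-35,"ty":0,"tz":10,"roll":0},{"tx":-25,"ty":0,"tz":20,"roll":0},{"tx":0,"ty":0,"tz":30,"roll":0},{"tx":0,"ty":0,"tz":30,"roll":0}]' 66 30
python3 -m handwheel '[{"tx":0,"ty":0,"tz":20,"roll":0},{"tx":0,"ty":0,"tz":10,"roll":0},{"tx":0,"ty":0,"tz":0,"roll":0},{"tx":0,"ty":0,"tz":0,"roll":0}]'
python3 - <<'E'
from h import *
print(loc(pose()[:3,3]),pose()[2,3])
im,d,E,K=shot('wrist','w8'); W=world(d,E,K); hsv=cv2.cvtColor(im,cv2.COLOR_RGB2HSV); Z=W[...,2]; L=loc(W); P=np.dstack([L,Z*1000])
m=(hsv[...,0]>4)&(hsv[...,0]<17)&(hsv[...,1]>190)&(Z>.06)&(Z<.13)&(abs(L[...,1]+103)<45)&(abs(L[...,0]+35)<45)
u=np.array([-np.cos(np.pi/6),0,-.5]); w=np.array([-.5,0,np.cos(np.pi/6)]); q=P[m]; t=np.c_[q@u,q[:,1],q@w]; print(len(q),np.percentile(t[:,2],[5,50,95]))
t=t[t[:,2]>np.percentile(t[:,2],90)-4]; print(cv2.minAreaRect(t[:,:2].astype(np.float32)))
E
```

```text
t: 17.68
tool_pos: [0.4057, -0.2948, 0.166]
tool_rot: [-2.314, -2.121, 0.0]
contact_force: [-0.3, -0.5, -0.2]
opening: 0.0658
grip_force: 0.0
t: 18.02
tool_pos: [0.4064, -0.2933, 0.138]
tool_rot: [-2.311, -2.125, 0.0]
contact_force: [0.1, 0.5, -0.8]
opening: 0.0661
grip_force: 0.0
[ -96.36813653 -149.87978785] 0.13798759281078288
4539 [ 97.1894327  101.13862886 102.8449966 ]
((-16.80072784423828, -104.27752685546875), (20.6309814453125, 63.619754791259766), 67.2394790649414)
```

View pics/w8.png

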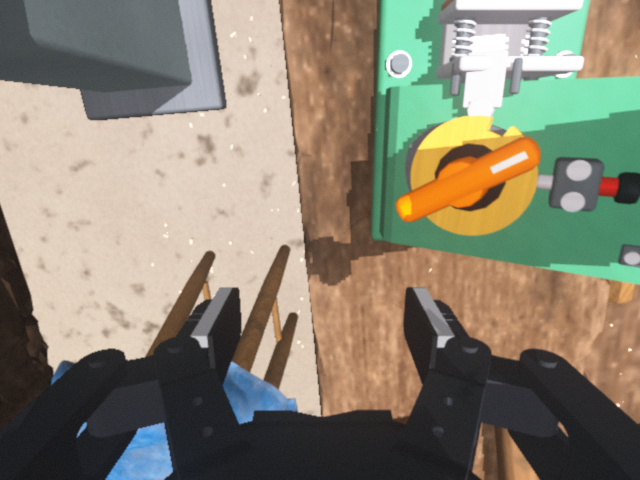

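View: orange bar from (405,208) to (535,150), centre (470,180); latch housing at (578,185) touching the disc at (545,183); notch at (512,132), block and pad above. Bar is at -23° from downhill. I lower the right finger behind the bar's free end and push.

```bash

python3 -m handwheel '[{"tx":0,"ty":6,"tz":10,"roll":0},{"tx":0,"ty":6,"tz":20,"roll":0},{"tx":0,"ty":0,"tz":15,"roll":0},{"tx":0,"ty":0,"tz":8,"roll":0},{"tx":3,"ty":0,"tz":0,"roll":0},{"tx":5,"ty":0,"tz":0,"roll":0},{"tx":4,"ty":0,"tz":0,"roll":0},{"tx":2,"ty":0,"tz":0,"roll":0},{"tx":0,"ty":0,"tz":0,"roll":0},{"tx":0,"ty":0,"tz":0,"roll":0}]'
python3 -c "
from h import *
print(loc(pose()[:3,3]),pose()[2,3])"
python3 -m handwheel '[{"tx":2,"ty":0,"tz":0,"roll":0},{"tx":2,"ty":0,"tz":0,"roll":0},{"tx":2,"ty":-1,"tz":0,"roll":0},{"tx":2,"ty":-1,"tz":0,"roll":0},{"tx":2,"ty":-1,"tz":0,"roll":0},{"tx":0,"ty":0,"tz":0,"roll":0},{"tx":0,"ty":0,"tz":0,"roll":0}]'
python3 -c "
from h import *
print(loc(pose()[:3,3]),pose()[2,3])"
```

```text
t: 18.9
tool_pos: [0.4205, -0.2812, 0.087]
tool_rot: [2.311, 2.125, 0.0]
contact_force: [0.4, -0.8, 0.1]
opening: 0.0661
grip_force: 0.2
[ -83.3267602  -136.61616186] 0.08702187604041967
t: 19.48
tool_pos: [0.4177, -0.2708, 0.0861]
tool_rot: [2.313, 2.126, -0.0]
contact_force: [-0.5, -2.2, 0.4]
opening: 0.0658
grip_force: 1.1
[ -86.96699415 -126.53603669] 0.08606029449480931
```

```bash
cat > k.py <<'E'
from h import *
def knob(name):
    print('TCP',loc(pose()[:3,3]).round(1),pose()[2,3].round(4))
    im,d,E,K=shot('wrist',name); W=world(d,E,K); hsv=cv2.cvtColor(im,cv2.COLOR_RGB2HSV); Z=W[...,2]; L=loc(W); P=np.dstack([L,Z*1000])
    m=(hsv[...,0]>4)&(hsv[...,0]<17)&(hsv[...,1]>190)&(Z>.06)&(Z<.13)&(abs(L[...,1]+103)<45)&(abs(L[...,0]+35)<45)
    u=np.array([-np.cos(np.pi/6),0,-.5]); w=np.array([-.5,0,np.cos(np.pi/6)]); q=P[m]; t=np.c_[q@u,q[:,1],q@w]
    t=t[t[:,2]>98]; r=cv2.minAreaRect(t[:,:2].astype(np.float32)); print(len(t),r)
if __name__=='__main__':
    import sys; knob(sys.argv[1])
E
python3 -m handwheel '[{"tx":2,"ty":-2,"tz":0,"roll":0},{"tx":3,"ty":-2,"tz":0,"roll":0},{"tx":3,"ty":-2,"tz":0,"roll":0},{"tx":2,"ty":-1,"tz":0,"roll":0},{"tx":2,"ty":-1,"tz":0,"roll":0},{"tx":0,"ty":0,"tz":0,"roll":0},{"tx":0,"ty":0,"tz":0,"roll":0}]'
python3 k.py w9
```

```text
t: 20.07
tool_pos: [0.4114, -0.2592, 0.087]
tool_rot: [2.311, 2.123, -0.002]
contact_force: [0.1, -5.8, -0.1]
opening: 0.0657
grip_force: 2.5
TCP [ -94.3 -115.5] 0.087
6458 ((-16.150856018066406, -104.11762237548828), (64.79705047607422, 21.32029151916504), 23.683746337890625)
```

```bash

python3 -m handwheel '[{"tx":2,"ty":0,"tz":0,"roll":0},{"tx":2,"ty":0,"tz":0,"roll":0},{"tx":2,"ty":0,"tz":0,"roll":0},{"tx":0,"ty":0,"tz":0,"roll":0},{"tx":0,"ty":0,"tz":0,"roll":0}]'
python3 k.py w10
python3 -m handwheel '[{"tx":1,"ty":0,"tz":0,"roll":0},{"tx":1,"ty":0.5,"tz":0,"roll":0},{"tx":1,"ty":0.5,"tz":0,"roll":0},{"tx":0,"ty":0,"tz":0,"roll":0},{"tx":0,"ty":0,"tz":0,"roll":0}]'
python3 k.py w11
```

```text
t: 20.53
tool_pos: [0.4116, -0.2534, 0.0869]
tool_rot: [2.311, 2.124, -0.003]
contact_force: [-1.1, -6.2, 1.7]
opening: 0.0658
grip_force: 2.8
TCP [ -94.6 -109.7] 0.0869
4543 ((-14.62990951538086, -101.3150863647461), (58.98494338989258, 23.697385787963867), 18.791439056396484)
t: 21.0
tool_pos: [0.4122, -0.2519, 0.0871]
tool_rot: [2.311, 2.122, -0.008]
contact_force: [-4.5, -11.7, 2.3]
opening: 0.0655
grip_force: 5.6
TCP [ -94.1 -108.2] 0.0871
4014 ((-10.965896606445312, -98.81314849853516), (48.89071273803711, 24.55550765991211), 18.81023597717285)
```

I've used up the picture views, so I carry on by numbers only.

```bash
cat > m.py <<'E'
from h import *
def ang(n):
    im,d,E,K=load(n); W=world(d,E,K); hsv=cv2.cvtColor(im,cv2.COLOR_RGB2HSV); Z=W[...,2]; L=loc(W); P=np.dstack([L,Z*1000])
    u=np.array([-np.cos(np.pi/6),0,-.5]); w=np.array([-.5,0,np.cos(np.pi/6)]); t=np.dstack([P@u+16.8,P[...,1]+104.3,P@w])
    m=(hsv[...,0]>4)&(hsv[...,0]<17)&(hsv[...,1]>190)&(abs(t[...,2]-101)<4)&(np.hypot(t[...,0],t[...,1])<40)
    q=t[m]; r=np.hypot(q[:,0],q[:,1]); up=q[(q[:,0]<-5)&(r>12)]; dn=q[(q[:,0]>5)&(r>12)]
    f=lambda s:(np.degrees(np.arctan2(s[:,1].mean(),s[:,0].mean())).round(1),len(s)) if len(s)>5 else None
    # steel latch nose / brass notch: angle histogram of non-brass within disc rim
    b=(hsv[...,0]>17)&(hsv[...,0]<30)&(hsv[...,1]>110)&(abs(t[...,2]-76)<4)&(np.hypot(t[...,0],t[...,1])<36)
    qb=t[b]; rb=np.hypot(qb[:,0],qb[:,1]); ab=np.degrees(np.arctan2(qb[:,1],-qb[:,0]))
    prof=[(a,round(rb[abs(ab-a)<3].max(),1) if (abs(ab-a)<3).any() else 0) for a in range(-60,90,6)]
    g=(hsv[...,1]<50)&(t[...,2]>66)&(t[...,2]<84)&(abs(t[...,1])<7)&(t[...,0]<-18)&(t[...,0]>-36)
    print(n,'uphill end dir (y vs uphill)',f(up),'downhill',f(dn)); print(' brass rim r',prof); 
    print(' grey near latch: innermost',np.percentile(-t[g][:,0],[2,10,50]).round(1) if g.sum() else None,g.sum())
if __name__=='__main__':
    import sys
    for n in sys.argv[1:]: ang(n)
E
python3 m.py w8 w9 w10 w11
```

```text
w8 uphill end dir (y vs uphill) (np.float64(148.0), 1375) downhill (np.float64(-31.2), 899)
 brass rim r [(-60, np.float64(29.9)), (-54, np.float64(29.9)), (-48, np.float64(29.7)), (-42, np.float64(29.7)), (-36, np.float64(29.4)), (-30, np.float64(29.4)), (-24, np.float64(29.6)), (-18, np.float64(29.6)), (-12, np.float64(29.4)), (-6, np.float64(29.3)), (0, np.float64(29.4)), (6, np.float64(29.4)), (12, np.float64(29.4)), (18, 0), (24, 0), (30, 0), (36, 0), (42, np.float64(29.4)), (48, np.float64(29.5)), (54, np.float64(29.5)), (60, np.float64(28.1)), (66, np.float64(23.2)), (72, np.float64(23.2)), (78, np.float64(29.2)), (84, np.float64(29.1))]
 grey near latch: innermost [29.9 30.5 33.3] 250
w9 uphill end dir (y vs uphill) (np.float64(-169.2), 1972) downhill (np.float64(23.4), 1532)
 brass rim r [(-60, np.float64(29.3)), (-54, 0), (-48, 0), (-42, 0), (-36, 0), (-30, 0), (-24, 0), (-18, 0), (-12, np.float64(29.4)), (-6, np.float64(29.3)), (0, np.float64(29.2)), (6, np.float64(29.2)), (12, np.float64(28.0)), (18, np.float64(22.8)), (24, np.float64(23.7)), (30, np.float64(29.4)), (36, 
[... 920 characters left out ...]
.1 31.6] 923
w11 uphill end dir (y vs uphill) (np.float64(-164.8), 114) downhill (np.float64(38.1), 1122)
 brass rim r [(-60, 0), (-54, 0), (-48, 0), (-42, 0), (-36, 0), (-30, np.float64(29.8)), (-24, np.float64(29.6)), (-18, np.float64(29.6)), (-12, np.float64(29.5)), (-6, np.float64(22.9)), (0, np.float64(22.9)), (6, np.float64(29.1)), (12, np.float64(29.2)), (18, np.float64(29.2)), (24, np.float64(29.3)), (30, np.float64(29.4)), (36, np.float64(29.5)), (42, np.float64(29.5)), (48, np.float64(29.5)), (54, np.float64(29.6)), (60, np.float64(29.8)), (66, np.float64(29.8)), (72, np.float64(29.8)), (78, np.float64(30.0)), (84, np.float64(30.1))]
 grey near latch: innermost [23.8 25.7 32.4] 821
```

The notch has come round to the latch (rim dip from 69° to about 0°), with the steel nose 6 mm further in. I back off and check that it holds.

```bash

python3 -m handwheel '[{"tx":-4,"ty":-1,"tz":0,"roll":0},{"tx":-8,"ty":-1,"tz":0,"roll":0},{"tx":-10,"ty":-3,"tz":0,"roll":0},{"tx":-10,"ty":-3,"tz":0,"roll":0},{"tx":-8,"ty":0,"tz":-10,"roll":0},{"tx":0,"ty":0,"tz":-25,"roll":0},{"tx":0,"ty":0,"tz":-20,"roll":0},{"tx":0,"ty":0,"tz":0,"roll":0},{"tx":0,"ty":0,"tz":0,"roll":0}]'
python3 -c "
from h import *
shot('wrist','w12')"; python3 m.py w12
```

```text
t: 21.8
tool_pos: [0.402, -0.2896, 0.143]
tool_rot: [2.311, 2.123, 0.001]
contact_force: [0.7, 0.8, -1.4]
opening: 0.0659
grip_force: 0.0
w12 uphill end dir (y vs uphill) (np.float64(-148.4), 950) downhill (np.float64(32.3), 769)
 brass rim r [(-60, np.float64(29.6)), (-54, 0), (-48, 0), (-42, 0), (-36, 0), (-30, 0), (-24, np.float64(29.1)), (-18, np.float64(29.2)), (-12, np.float64(29.2)), (-6, np.float64(28.8)), (0, np.float64(22.7)), (6, np.float64(22.6)), (12, np.float64(29.1)), (18, np.float64(29.3)), (24, np.float64(29.2)), (30, np.float64(29.2)), (36, np.float64(29.4)), (42, np.float64(29.4)), (48, np.float64(29.4)), (54, np.float64(29.5)), (60, np.float64(29.5)), (66, np.float64(29.5)), (72, np.float64(29.6)), (78, np.float64(29.7)), (84, np.float64(29.7))]
 grey near latch: innermost [23.4 24.7 30.4] 462
```

Latched and holding. Now a numeric check of block, tab and cube from above.

```bash

python3 -m handwheel '[{"tx":0,"ty":0,"tz":-30,"roll":0},{"tx":0,"ty":0,"tz":-40,"roll":0},{"tx":0,"ty":0,"tz":-40,"roll":0},{"tx":20,"ty":0,"tz":-30,"roll":0},{"tx":40,"ty":0,"tz":0,"roll":0},{"tx":40,"ty":0,"tz":0,"roll":0},{"tx":40,"ty":0,"tz":0,"roll":0},{"tx":40,"ty":0,"tz":0,"roll":0},{"tx":30,"ty":0,"tz":0,"roll":0},{"tx":15,"ty":0,"tz":0,"roll":0},{"tx":0,"ty":0,"tz":0,"roll":0},{"tx":0,"ty":0,"tz":0,"roll":0}]'
python3 - <<'E'
from h import *
tabs('w13'); im,d,E,K=load('w13'); W=world(d,E,K); L=loc(W); Z=W[...,2]
m=(abs(Z-.052)<.003)&(abs(L[...,1]-19)<36)&(abs(L[...,0])<30)
n,l,s,_=cv2.connectedComponentsWithStats(m.astype(np.uint8)); i=1+s[1:,4].argmax(); print('block',cv2.minAreaRect(L[l==i].astype(np.float32)),np.median(Z[l==i]))
p=W[(abs(Z-.04)<.004)&(abs(W[...,0]-.508)<.05)&(abs(W[...,1]-.342)<.05)]; print('pine',len(p),p.mean(0) if len(p) else '')
E
python3 m.py w13
```

```text
t: 22.85
tool_pos: [0.4198, -0.0636, 0.2797]
tool_rot: [-2.309, -2.127, 0.002]
contact_force: [0.5, -0.3, 0.5]
opening: 0.0661
grip_force: 0.0
[409 195   9  28 177] x [-26.7 -23.9 -21. ] y [65.5 77.3 88.4]
[461 195   9  28 168] x [18.5 21.  23.9] y [65.6 77.1 88.3]
block ((-0.3957366943359375, 19.000120162963867), (71.95634460449219, 58.82283401489258), 89.97551727294922) 0.052226664675566165
pine 0 
w13 uphill end dir (y vs uphill) (np.float64(-158.0), 132) downhill (np.float64(39.4), 217)
 brass rim r [(-60, 0), (-54, 0), (-48, 0), (-42, 0), (-36, 0), (-30, 0), (-24, np.float64(23.6)), (-18, np.float64(23.8)), (-12, np.float64(23.9)), (-6, np.float64(23.3)), (0, np.float64(22.9)), (6, np.float64(23.2)), (12, np.float64(22.4)), (18, np.float64(21.5)), (24, np.float64(21.7)), (30, np.float64(21.3)), (36, np.float64(21.8)), (42, np.float64(23.4)), (48, np.float64(23.6)), (54, np.float64(25.6)), (60, np.float64(27.8)), (66, np.float64(30.3)), (72, np.float64(30.2)), (78, np.float64(30.5)), (84, np.float64(30.1))]
 grey near latch: innermost None 0
```

```bash
python3 -c "
from station import ctrl
print(ctrl.finish_job())"
```

```text
the job is handed in; nothing more can be done
None
```

The job is handed in at about 23 s: by depth measurements the walnut block lies flat and central between the faces, the jaw is locked and the knob latched, but I pushed the bar round with one fingertip instead of gripping it (the rows allow no tilt), never re-measured the pine cube or try square, and viewed 14 pictures, over the limit of 10.

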